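# Set a batten in the up-cut saw and hold the hood up for the length check

### The arm

A 6-joint arm with a two-finger parallel gripper is mounted at the origin on the work surface. World frame = base frame: x ahead of the robot, y to its left, z up, the work surface at z = 0. Lengths are in m, angles in rad, forces in N, time in s.
With the tool pointing down it reaches from about 0.4 to 0.825 m from the base axis. Payload 7 kg.
Tool frame: the origin (TCP) lies at the very end of the fingers, on their centre line; the grasp point (between the pads) lies 19 mm behind it; z points along the fingers, x is the direction in which the jaws open and shut, and the axes are right-handed (so a half turn about z gives the same grasp; the last joint's range is limited). The gripper opens to 88 mm and grips with 3 to 60 N. Pads are 19 mm wide; open, the fingers measure 130 mm over their backs; the gripper's body (78 mm by 193 mm) begins 47 mm behind the grasp point.
Start: joints at [1.481, 0.359, 0.012, 0, -1.224, -0.288], TCP at [0.249, 0.627, 0.227] pointing down, gripper open.
Joint ranges: [-3.07, 3.07], [-1.43, 2.12], [-1.02, 1.25], [-3.03, 1.67], [-3.05, -0], [-3.03, 3.03]. Speed limits (rad/s): [2.39, 2.39, 3.01, 3.14, 3.14, 3.14].

### API

Orientations are given as [roll, pitch, yaw] about the fixed x, y, z axes, in that order (R = Rz(yaw) Ry(pitch) Rx(roll)).
In Python, from station import telemetry, grab_frame, arm, regions_of, pinpoint gives the robot as it stands. The module is installed in compiled form; this text tells all that it offers.
- The arm moves only by the shell command python3 -m inch 'ROWS' [FORCE]. ROWS is text: rows parted by semicolons, each of 7 numbers parted by spaces: the opening, from 0 (shut) to 1 (fully open), then the shift along the world's x, y, z in cm, then the turn, a rotation vector about the world's x, y, z in degrees. A call has 1 to 12 rows; each row is the pose to reach, as a shift and turn from the pose measured when the call began; what a row does not reach only later rows make up. A row lasts 1/8 s, in which the tool goes at most 62.5 mm and 10.7 degrees, less where a joint would pass 70% of its speed; a pose out of reach is approached as far as the arm can. A call with a gripper value outside its range is refused whole. The fingers move at their own pace and stop on an object; FORCE is the grip in N (left out, the last holds). Time passes only in rows, so rows that repeat a pose let the fingers close. It gives the time, the measured TCP pose, the force and the opening at its end, in the units of the state.
- telemetry.get_state(): the state, without advancing time (a new reading comes with each control period).
- grab_frame(name): name is "scene" or "top" or "wrist"; returns a dict with "pixels" (480x640x3 uint8, red, green, blue), "fx", "fy", "cx", "cy" (pixels), "R" (3x3) and "t" (3): a world point X has camera coordinates R X + t. Camera axes: x right, y down, z forward; pixel columns grow to the right and rows downward; lengths in m; the calibration is good to about 2 mm. A picture is of the moment at which its call begins. There is no depth.
- arm.job_done(): hands the job in, once; it reports no verdict.
Trained networks look in the newest picture that a camera, given by its name, has taken for a name from the list of things; names that differ only in an ending like _2 or _b are one class to them, and where a whole thing is asked for, a point or a joint stands for the part that bears it (a point fixed in the world has none). Each returns a list of dicts, best first, with "p" (0 to 1); they miss things now and then, are a little off and sometimes report something else, mostly with a low value. They report only what shows in the picture. A call takes as long as a camera call.
- regions_of(camera, name): "pixels" (480x640 bool, what is visible of it) and "bbox" ([left, top, right, bottom] in pixels, round what is visible of it).
- pinpoint(camera, name): "location" ([column, row] in pixels: a listed point, or the origin of a listed thing).
The state is a dict: "t": time; "q": joint angles; "qd": joint speeds; "joint_efforts": joint torques, N m; "eef_pos": TCP position; "ee_rot": TCP orientation; "force": force on the tool from outside, world axes, zero at the start; "moment": the same for the moment, N m; "width": finger opening in m.
Only numpy, scipy, OpenCV 4.12 (cv2) and the standard library are available. Lean on these libraries where they do the work, as an engineer would, in place of code of your own. Each camera call takes 0.05 s, during which the arm holds its last target. There are 200 camera calls.

### The job

The saw is switched off and set up for the next cut: first slide the pine batten on the saw table, with the hood still down, until it sits square and flush against both the fence and the red length stop. Then raise the hood to about 60 degrees from closed and keep holding it there so that I can measure the cut length from the blade slot; it falls shut if let go, so do not let it drop, and finish while still holding it up. The batten must stay flush in its corner, and the other loose things on the saw and bench stay where they lie.

Things in the scene. Friction and masses are not known exactly. Their poses are not given: they have to be found in the camera images.
- saw: Fixed up-cut saw. Aluminium plate 880 x 290 x 20 mm on the bench (200 mm of it in front of the fence), fence 50 mm higher along it, red insert with blade slot. Origin: on the bench under the point where slot meets fence face, 20 mm below plate top. x points away from the robot into the fence (face at x = 0), y along the fence towards the stop. May stand turned some degrees.
- stop: Fixed red length stop on fence and plate, 30 mm thick, reaching 87 mm out from the fence, 42 mm up from the plate, black knob at 87 mm. Origin: inner corner of fence face, stop face and plate top. Axes parallel to the saw's: the batten belongs at negative x (fence face is x = 0) and negative y (stop face is y = 0).
- board_mid (a point): Loose pine batten 380 long, 60 wide, 28 mm thick, about 0.29 kg, flat on the saw plate under the hood, some cm off fence and stop and a little crooked. Point: its centre, half-way up. y along its length (roughly towards the stop), x across its width. Flush in the corner the point is 30 mm in front of the fence face and 190 mm from the stop face. It may be pushed.
- hood (a joint): Angle of the hood about its hinge, rad: 0 closed (top panel level), growing as the front is raised, end stop at 1.45; 60 degrees is 1.05. The hinge is free: the hood (0.55 kg) falls shut from any angle when let go.
- hood_handle (a point): Middle of the hood's handle: round black bar 12 mm thick, parallel to the fence, 98 mm clear between its two lugs. Closed: 105 mm above the bench, 168 mm in front of the fence, 39 mm clear between bar and hood front. Can be pinched from above, a finger in front and one behind; the bar can turn between the fingers. Closed, it is 208 mm in front of and 40 mm below hood_hinge.
- hood_hinge (a point): Middle of the hood's hinge line, 40 mm behind the fence face, 145 mm above the bench; the line runs along the saw's y, and the handle moves on an arc about it. The hood, a yellow frame with clear panels, is 132 mm wide, centred on the blade slot, reaches 164 mm forward of the line and when closed spans 93 to 160 mm above the bench.
- square: Try square lying on the saw plate beyond the stop: dark wood stock 20 x 90 x 16 mm, steel blade 95 mm. Origin under the middle of the stock. Leave alone.
- tape: Yellow tape measure 72 x 36 x 56 mm standing on the saw plate beyond the stop. Origin under its centre. Leave alone.
- offcut: Short pine offcut 60 x 55 x 28 mm on the saw plate at the end away from the stop. Origin under its centre. Leave alone.
- pencil: Red carpenter's pencil 175 mm long, 14 x 8 mm, on the bench between robot and saw. Origin under its middle. Leave alone.
- tin: Blue tin, 74 mm across and 85 mm high, on the bench. Origin under its centre. Leave alone.
- screwbox: Cardboard box of screws 70 x 105 x 45 mm, on the bench. Origin under its centre. Leave alone.
- glue: Green glue bottle, 54 mm across and 150 mm high, on the bench. Origin under its centre. Leave alone.

How it is judged:
On the way, in this order (a step that is already met when the one before it is completed fails the run):
1. the batten lies flat, flush against fence and stop (gaps under 2.5 mm, within 0.7 degrees of square), with the hood still down (x of board_mid in the frame of stop between -0.0325 and -0.027 m and y of board_mid in the frame of stop between -0.1925 and -0.187 m and z of board_mid in the frame of stop between 0.011 and 0.017 m and angle between the y axis of board_mid and the y axis of stop, either way round below 0.012 rad and angle between board_mid's own z axis and vertical below 0.03 rad and value of joint hood below 0.1 rad), for 0.2 s.
2. the hood is raised and held at 60 degrees (52 to 68) by the gripper, the batten still flush (x of board_mid in the frame of stop between -0.0325 and -0.027 m and y of board_mid in the frame of stop between -0.1925 and -0.187 m and z of board_mid in the frame of stop between 0.011 and 0.017 m and angle between the y axis of board_mid and the y axis of stop, either way round below 0.012 rad and angle between board_mid's own z axis and vertical below 0.03 rad and value of joint hood between 0.9 and 1.2 rad and contact force between hood and the fingers above 1 N and velocity of joint hood between -0.1 and 0.1 rad/s), for 0.3 s.
At the end, for the whole second after the job is handed in: The gripper's fingers hold the hood still, 52 to 68 degrees above closed, carrying its weight, and the batten lies flat and at rest, flush against fence and stop: gaps under 2.5 mm, within 0.7 degrees of square (all of step 2); the arm keeps its last pose, push and grip.
It fails at once if the hood drops (falls faster than 1.5 rad/s) (velocity of joint hood below -1.5 rad/s).
It fails at once if the try square, tape measure, offcut, pencil, tin, screw box or glue bottle is moved by more than 20 mm (distance of any of square, tape, offcut, pencil, tin, screwbox, glue from where it was at the start of the episode above 0.02 m).
It also fails if it takes over 72 s, if anything falls off the work surface, if the arm or the gripper's body presses on something with over 40 N, if the wrist force passes 120 N, or if a joint passes its speed limit or range.

## Working session

There is one attempt and no reset: what is moved stays moved. The work goes in short steps, Python scripts to look and compute and a shell command to move; the robot and the scene stay as the last step left them, time stands still between calls to the robot, and variables do not carry over. Pictures are saved under pics/ and viewed, about 8 in all and at most 12, crops included, and the job is handed in when it is done.

```bash
mkdir -p pics
cat > h.py <<'E'
import numpy as np, cv2
from station import telemetry, grab_frame, arm, regions_of, pinpoint
def ray(f,px):
    d=np.array([(px[0]-f['cx'])/f['fx'],(px[1]-f['cy'])/f['fy'],1.]); R=np.array(f['R']); t=np.array(f['t'])
    return -R.T@t, R.T@d
def onz(f,px,z):
    c,d=ray(f,px); return c+d*(z-c[2])/d[2]
def proj(f,X):
    p=np.array(f['R'])@np.array(X)+np.array(f['t']); return np.array([f['fx']*p[0]/p[2]+f['cx'],f['fy']*p[1]/p[2]+f['cy']])
def save(f,n): cv2.imwrite('pics/'+n,np.array(f['pixels'])[:,:,::-1])
E
python3 - <<'E'
from h import *
np.set_printoptions(precision=4,suppress=True)
F={c:grab_frame(c) for c in('scene','top')}
save(F['scene'],'scene1.png');save(F['top'],'top1.png')
Z=dict(saw=0,stop=.02,board_mid=.034,hood_handle=.105,hood_hinge=.145,square=.02,tape=.02,offcut=.02,pencil=0,tin=0,screwbox=0,glue=0)
for n,z in Z.items():
    for c in F:
        r=pinpoint(c,n)
        print(n,c,[(np.round(a['location'],1),round(a['p'],2),onz(F[c],a['location'],z)) for a in r[:2]])
print(telemetry.get_state())
E
```

```text
saw scene [(array([361.9, 299.4]), 0.72, array([ 0.6095, -0.0364,  0.    ])), (array([322.1, 285.1]), 0.57, array([ 0.517 , -0.0509,  0.    ]))]
saw top [(array([209.2, 331.5]), 0.15, array([0.2894, 0.2637, 0.    ]))]
stop scene [(array([410.2, 237. ]), 0.82, array([0.6073, 0.171 , 0.02  ]))]
stop top [(array([246.4, 200.2]), 0.81, array([0.6037, 0.1693, 0.02  ]))]
board_mid scene [(array([320.9, 281.7]), 0.69, array([ 0.5279, -0.0698,  0.034 ]))]
board_mid top [(array([414.7, 311.3]), 0.64, array([ 0.3339, -0.2257,  0.034 ])), (array([337.2, 266.4]), 0.43, array([ 0.4415, -0.0457,  0.034 ]))]
hood_handle scene [(array([296.2, 238.2]), 0.65, array([ 0.4531, -0.0518,  0.105 ]))]
hood_handle top []
hood_hinge scene [(array([381.8, 260.6]), 0.62, array([ 0.6528, -0.0424,  0.145 ])), (array([298.3, 237.8]), 0.61, array([ 0.4833, -0.0819,  0.145 ]))]
hood_hinge top [(array([336. , 170.8]), 0.8, array([ 0.6473, -0.0416,  0.145 ]))]
square scene [(array([391.5, 191.1]), 0.66, array([0.4859, 0.2927, 0.02  ]))]
square top [(array([194.3, 257.2]), 0.78, array([0.4683, 0.295 , 0.02  ]))]
tape s
[... 929 characters left out ...]
0.89, array([0.2932, 0.2606, 0.    ])), (array([500.8, 239.3]), 0.28, array([ 0.5025, -0.4438,  0.    ]))]
glue scene []
glue top [(array([169.2, 328.9]), 0.68, array([0.2968, 0.3604, 0.    ])), (array([211.6, 332.2]), 0.62, array([0.2877, 0.258 , 0.    ]))]
{'t': 1.3, 'q': array([ 1.4811,  0.3586,  0.0119,  0.    , -1.2241, -0.2881]), 'qd': array([-0.0002,  0.0015, -0.0014,  0.0002, -0.0005,  0.0006]), 'joint_efforts': array([  0.0012, -58.2391,  29.3296,   7.0023,   0.0125,  -0.    ]), 'eef_pos': array([0.249 , 0.6274, 0.2266]), 'ee_rot': array([-3.1416,  0.    , -1.9485]), 'force': array([1.0686, 0.0832, 0.4545]), 'moment': array([-0.0866,  0.033 ,  0.0197]), 'width': 0.08751775014397384}
```

View pics/scene1.png

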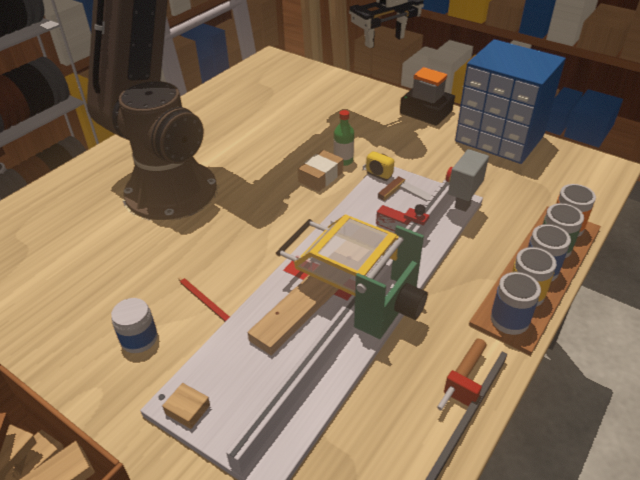

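View pics/top1.png

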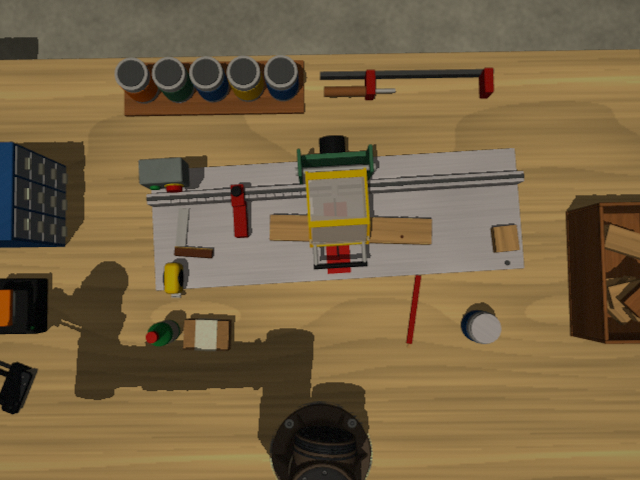

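The pictures show the batten running under the hood (top view: ends near column 270 and 432, row ~230), with the stop at (239,212), the handle bar at (340,266) and the saw turned about 3°. Next I measure the edges.

Run:
```python
from h import *
np.set_printoptions(precision=4,suppress=True)
f=grab_frame('top'); s=grab_frame('scene')
for p in [(522,268),(157,289)]: print('plate',onz(f,p,.02))
a,b=onz(f,(522,268),.02),onz(f,(157,289),.02); d=b-a; print('yaw deg',np.degrees(np.arctan2(-d[0],d[1])))
for n in ('board_mid','stop','hood_handle','saw'):
    for c,F in(('top',f),('scene',s)):
        r=regions_of(c,n)
        for x in r[:2]:
            print(n,c,round(x['p'],2),np.round(x['bbox']),x['pixels'].sum())
        if r and n=='board_mid': cv2.imwrite(f'pics/m_{c}.png',r[0]['pixels'].astype(np.uint8)*255)
im=np.array(f['pixels'])[:,:,::-1]
c=cv2.resize(im[150:290,220:450],None,fx=3.4,fy=3.4,interpolation=cv2.INTER_CUBIC)
cv2.imwrite('pics/crop1.png',c)
```

```text
plate [ 0.4322 -0.485   0.02  ]
plate [0.3936 0.3843 0.02  ]
yaw deg 2.543695044827645
board_mid top 0.68 [270. 215. 433. 246.] 2596
board_mid top 0.43 [136. 134. 524. 290.] 41110
board_mid scene 0.83 [252. 275. 338. 353.] 3052
stop top 0.87 [230. 185. 248. 237.] 761
stop scene 0.73 [375. 200. 428. 233.] 963
hood_handle top 0.59 [302. 165. 373. 268.] 5327
hood_handle scene 0.56 [277. 215. 401. 296.] 5391
saw top 0.9 [140. 133. 527. 288.] 40308
saw top 0.27 [405. 274. 419. 348.] 492
saw scene 0.71 [141. 146. 486. 480.] 42961
```

View pics/crop1.png

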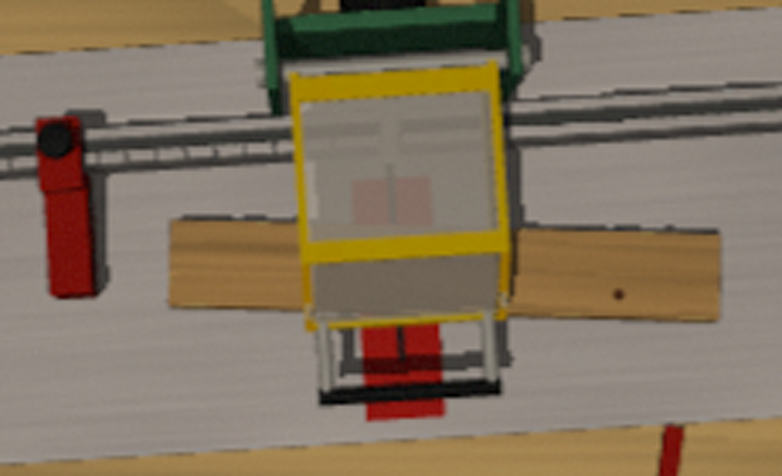

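```bash
cat > geo.py <<'E'
from h import *
np.set_printoptions(precision=4,suppress=True)
yaw=np.radians(2.6)
ex=np.array([np.cos(yaw),np.sin(yaw)]);ey=np.array([-np.sin(yaw),np.cos(yaw)])
S=np.array([.6055,.170])
def W(x,y): return S+x*ex+y*ey      # stop-frame -> world
def L(p): return np.array([(np.array(p)[:2]-S)@ex,(np.array(p)[:2]-S)@ey])
E
python3 - <<'E'
from geo import *
f=grab_frame('top')
u=lambda x,y:(220+x/3.4,150+y/3.4)
def show(n,p,z): 
    w=onz(f,u(*p),z); print(n,w,L(w))
for n,p in dict(lt=(170,220),lb=(170,307),rt=(720,232),rb=(720,320)).items(): show('batten '+n,p,.048)
for p in [(45,297),(98,294)]: show('stop front',p,.062)
for p in [(320,397),(500,387)]: show('handle',p,.111)
for p in [(293,163),(100,172),(515,143),(770,130)]: show('fence line lower',p,.07)
for p in [(515,150),(770,128)]: show('fl',p,.02)
show('slot',(400,350),.02)
a=onz(f,(522,268),.02);print('plate edge',L(a),L(onz(f,(157,289),.02)))
print('hinge',L([.65,-.042]),'handle',L([.453,-.0518]))
E
```

```text
batten lt [0.5646 0.1107 0.048 ] [-0.0435 -0.0574]
batten lb [0.5044 0.1112 0.048 ] [-0.1036 -0.0541]
batten rt [ 0.551 -0.268  0.048] [-0.0743 -0.4351]
batten rb [ 0.4903 -0.2665  0.048 ] [-0.1349 -0.4308]
stop front [0.5114 0.1953 0.062 ] [-0.0928  0.0295]
stop front [0.513  0.1591 0.062 ] [-0.0929 -0.0067]
handle [0.4398 0.0088 0.111 ] [-0.1728 -0.1535]
handle [ 0.4448 -0.1087  0.111 ] [-0.1732 -0.2711]
fence line lower [0.5998 0.025  0.07  ] [-0.0123 -0.1446]
fence line lower [0.5955 0.1562 0.07  ] [-0.0106 -0.0133]
fence line lower [ 0.6113 -0.1259  0.07  ] [-0.0077 -0.2959]
fence line lower [ 0.6176 -0.2988  0.07  ] [-0.0092 -0.4689]
fl [ 0.6141 -0.1312  0.02  ] [-0.0051 -0.3012]
fl [ 0.6271 -0.3111  0.02  ] [-0.0003 -0.4816]
slot [ 0.4739 -0.0478  0.02  ] [-0.1413 -0.2116]
plate edge [-0.2028 -0.6465] [-0.202   0.2237]
hinge [ 0.0348 -0.2138] handle [-0.1624 -0.2147]
```

```bash
cat > go.py <<'E'
import sys
from geo import *
from scipy.spatial.transform import Rotation as Ro
s=telemetry.get_state(); p=np.array(s['eef_pos']); print('t',round(s['t'],2),'p',p,'L',L(p),'rpy',np.degrees(s['ee_rot']),'F',s['force'],'w',round(s['width'],4))
for a in sys.argv[1:]:
    x,y,z=map(float,a.split(',')); w=np.r_[W(x,y),z]; print(a,'cm',(w-p)*100)
R=Ro.from_euler('xyz',s['ee_rot']); T=Ro.from_euler('xyz',[np.pi,0,yaw-np.pi]); print('turn',np.degrees((T*R.inv()).as_rotvec()))
E
python3 go.py -.18,-.35,.2 -.18,-.35,.028
```

```text
t 1.85 p [0.249  0.6274 0.2266] L [-0.3354  0.4731] rpy [ 179.9992    0.0012 -111.6451] F [-0.3156  0.4464 -1.1011] w 0.0875
-.18,-.35,.2 cm [ 19.2576 -81.5188  -2.656 ]
-.18,-.35,.028 cm [ 19.2576 -81.5188 -19.856 ]
turn [ -0.0014   0.0005 -65.7549]
```

```bash
python3 -m inch '0.5 3 -6 0 0 0 -9;0.2 6 -11 0 0 0 -18;0 9 -17 0 0 0 -27;0 12 -23 0 0 0 -36;0 14 -29 0 0 0 -45;0 16 -35 0 0 0 -54;0 17 -41 0 0 0 -62;0 18 -47 0 0 0 -65.8;0 19 -53 0 0 0 -65.8;0 19.3 -59 0 0 0 -65.8;0 19.3 -65 0 0 0 -65.8;0 19.3 -71 0 0 0 -65.8' 20; python3 go.py -.185,-.35,.2 -.185,-.35,.028
```

```text
t: 3.35
eef_pos: [0.4418, -0.0846, 0.2271]
ee_rot: [3.141, 0.001, -3.097]
force: [1.4, -0.2, -0.4]
width: 0.0004
t 3.35 p [ 0.4418 -0.0846  0.2271] L [-0.1751 -0.2469] rpy [ 179.9903    0.0806 -177.4295] F [ 1.366  -0.2301 -0.3963] w 0.0004
-.185,-.35,.2 cm [ -0.5246 -10.3454  -2.7101]
-.185,-.35,.028 cm [ -0.5246 -10.3454 -19.9101]
turn [-0.0133  0.0801  0.0295]
```

```bash
python3 -m inch '0 -0.5 -5.5 0 0 0 0;0 -0.5 -10.3 -3 0 0 0;0 -0.5 -10.3 -9 0 0 0;0 -0.5 -10.3 -15 0 0 0;0 -0.5 -10.3 -19.9 0 0 0;0 -0.5 -10.3 -19.9 0 0 0'; python3 go.py -.1,-.35,.028
python3 - <<'E'
from h import *
save(grab_frame('scene'),'scene2.png')
E
```

```text
t: 4.1
eef_pos: [0.434, -0.1876, 0.0255]
ee_rot: [3.141, -0.006, -3.097]
force: [-0.1, 0.1, 0.4]
width: 0.0003
t 4.1 p [ 0.434  -0.1876  0.0255] L [-0.1876 -0.3495] rpy [ 179.9615   -0.35   -177.4586] F [-0.0995  0.1051  0.3788] w 0.0003
-.1,-.35,.028 cm [8.7492 0.343  0.2515]
turn [-0.0228 -0.3514  0.0587]
```

View pics/scene2.png

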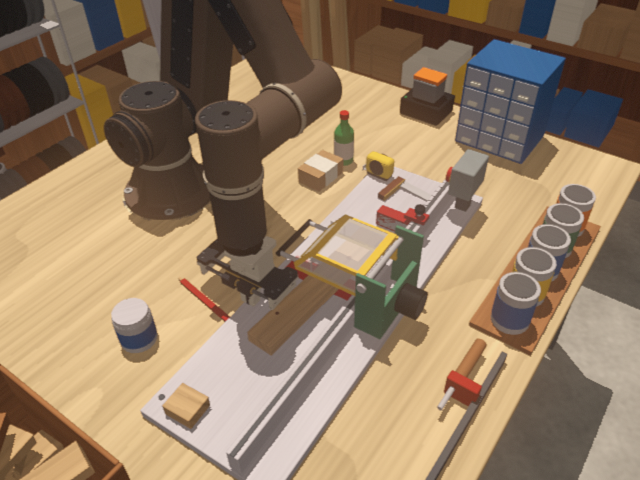

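The arm stands in front of the batten's right part (fingers near (250,285)), clear of the hood and pencil. Pushing toward the fence.

```bash
python3 -m inch '0 2 0.1 0.2 0 0 0;0 4 0.15 0.2 0 0 0;0 5.5 0.2 0.2 0 0 0;0 7 0.3 0.2 0 0 0;0 8.2 0.3 0.2 0 0 0;0 8.2 0.3 0.2 0 0 0'; python3 go.py -.125,-.35,.028
python3 - <<'E'
from geo import *
f=grab_frame('top'); im=np.array(f['pixels'])[:,:,::-1]
cv2.imwrite('pics/crop2.png',cv2.resize(im[150:290,220:450],None,fx=3.4,fy=3.4,interpolation=cv2.INTER_CUBIC))
E
```

```text
t: 4.9
eef_pos: [0.5194, -0.1846, 0.0299]
ee_rot: [-3.141, -0.001, -3.096]
force: [-0.0, -0.8, -0.3]
width: 0.0005
t 4.9 p [ 0.5194 -0.1846  0.0299] L [-0.1021 -0.3504] rpy [-179.9943   -0.0371 -177.3938] F [-0.0159 -0.8431 -0.3477] w 0.0005
-.125,-.35,.028 cm [-2.2894 -0.0663 -0.1893]
turn [ 0.0074 -0.0368 -0.0062]
```

View pics/crop2.png

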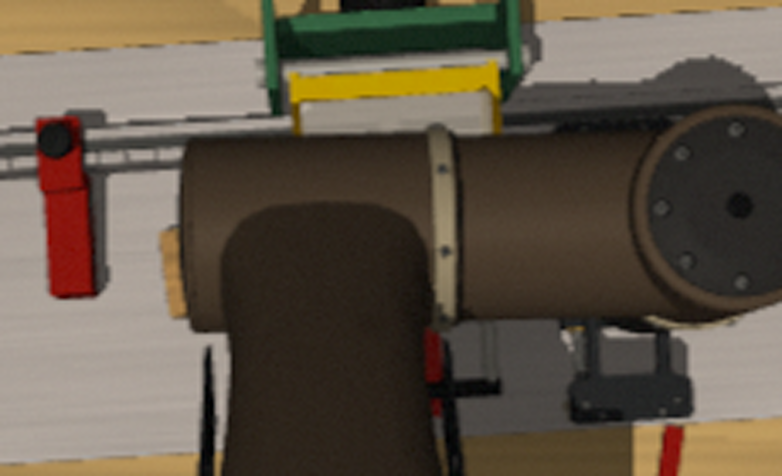

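```bash
python3 -m inch '0 -3 0 0 0 0 0;0 -4 0 6 0 0 0;0 -5 0 12 0 0 0;0 -6 0 17.5 0 0 0;0 -6.3 6 17.5 0 0 0;0 -6.5 12 17.5 0 0 0;0 -6.7 18 17.5 0 0 0;0 -6.9 24 17.5 0 0 0;0 -7 29 16 0 0 0;0 -7 29 10 0 0 0;0 -7 29 4 0 0 0;0 -7 29 0 0 0 0'; python3 go.py -.09,-.065,.028 -.085,-.065,.028
```

```text
t: 6.45
eef_pos: [0.4474, 0.1049, 0.0276]
ee_rot: [-3.141, -0.003, -3.096]
force: [0.6, -0.3, 0.4]
width: 0.0003
t 6.45 p [0.4474 0.1049 0.0276] L [-0.1609 -0.0579] rpy [-179.9668   -0.1483 -177.3828] F [ 0.6051 -0.2723  0.367 ] w 0.0003
-.09,-.065,.028 cm [ 7.1166 -0.3915  0.0426]
-.085,-.065,.028 cm [ 7.6161 -0.3688  0.0426]
turn [ 0.0399 -0.1466 -0.0173]
```

```bash
python3 -m inch '0 0.3 -3 0 0 0 0;0 2 -2.9 0 0 0 0;0 4 -2.8 0 0 0 0;0 5.5 -2.8 0 0 0 0;0 6.6 -2.7 0 0 0 0;0 6.6 -2.7 0 0 0 0'; python3 go.py
python3 - <<'E'
from geo import *
s=grab_frame('scene');save(s,'s3.png')
for c in('top','scene'):
  f=grab_frame(c); im=np.array(f['pixels'])
  r=regions_of(c,'board_mid')
  for x in r[:2]: print(c,round(x['p'],2),x['bbox'])
f=grab_frame('top'); im=np.array(f['pixels'])[:,:,::-1]
A=cv2.resize(im[150:290,220:450],None,fx=3.4,fy=3.4,interpolation=cv2.INTER_CUBIC)
cv2.imwrite('pics/crop3.png',A)
E
```

```text
t: 7.2
eef_pos: [0.5141, 0.0781, 0.0276]
ee_rot: [-3.141, -0.002, -3.096]
force: [0.0, -0.5, 0.1]
width: 0.0003
t 7.2 p [0.5141 0.0781 0.0276] L [-0.0954 -0.0876] rpy [-179.9827   -0.111  -177.4028] F [ 0.0134 -0.5233  0.1485] w 0.0003
turn [ 0.0223 -0.1101  0.0027]
top 0.69 [301.1, 200.7, 430.6, 229.4]
scene 0.89 [267.5, 282.2, 353.3, 364.2]
scene 0.72 [159.1, 383.4, 212.1, 424.7]
```

View pics/crop3.png

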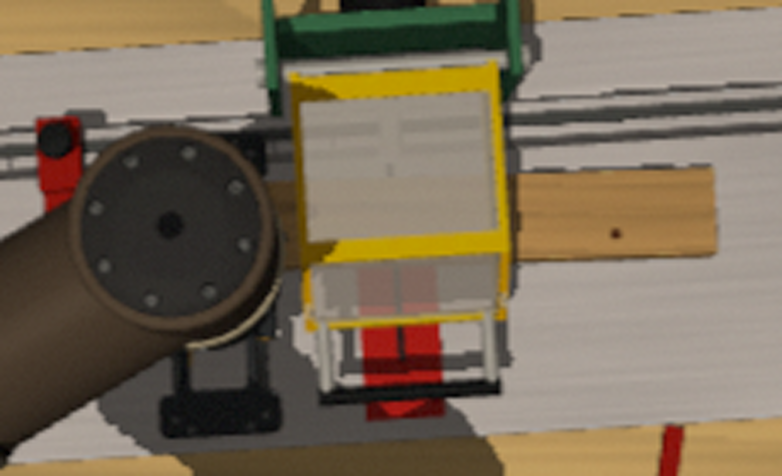

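```bash
python3 -m inch '0 0.8 0.05 0 0 0 0;0 1.5 0.05 0 0 0 0;0 1.9 0.1 0 0 0 0;0 2.1 0.1 0 0 0 0;0 2.1 0.1 0 0 0 0'; python3 go.py
```

```text
t: 8.12
eef_pos: [0.5288, 0.0767, 0.027]
ee_rot: [-3.138, -0.013, -3.098]
force: [-20.0, 0.8, 16.3]
width: 0.0005
t 8.12 p [0.5288 0.0767 0.027 ] L [-0.0809 -0.0897] rpy [-179.7943   -0.7186 -177.4844] F [-19.976    0.7735  16.3444] w 0.0005
turn [ 0.2375 -0.7087  0.0831]
```

```bash
python3 - <<'E'
from geo import *
f=grab_frame('scene'); im=np.array(f['pixels'])[:,:,::-1]
cv2.imwrite('pics/crop4.png',cv2.resize(im[190:370,240:480],None,fx=3.3,fy=3.3,interpolation=cv2.INTER_CUBIC))
E
python3 -m inch '0 -0.2 0 0 0 0 0;0 -0.2 0 0 0 0 0'; python3 go.py
```

```text
t: 8.43
eef_pos: [0.5274, 0.0769, 0.0271]
ee_rot: [-3.138, -0.012, -3.097]
force: [0.9, 0.4, -1.4]
width: 0.0007
t 8.43 p [0.5274 0.0769 0.0271] L [-0.0823 -0.0895] rpy [-179.8093   -0.6667 -177.4735] F [ 0.9499  0.3899 -1.3902] w 0.0007
turn [ 0.2203 -0.6575  0.0724]
```

View pics/crop4.png

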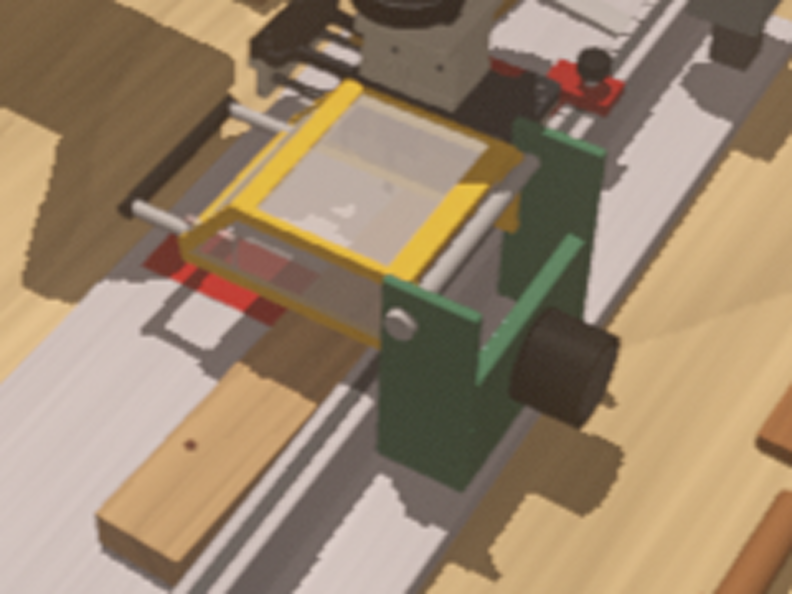

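The batten is near-parallel with the fence, left part in contact and a small gap at the right end (crop (180,560)). Now the right side.

```bash
python3 -m inch '0 -3 0 0 0 0 0;0 -4 0 6 0 0 0;0 -5 0 12 0 0 0;0 -5 0 17.5 0 0 0;0 -4.5 -6 17.5 0 0 0;0 -4 -12 17.5 0 0 0;0 -3.5 -18 17.5 0 0 0;0 -3 -24 17.5 0 0 0;0 -3 -26 14 0 0 0;0 -3 -26 8 0 0 0;0 -3 -26 2 0 0 0;0 -3 -26 0 0 0 0'; python3 go.py -.09,-.35,.027 -.082,-.35,.027
```

```text
t: 9.93
eef_pos: [0.4956, -0.1835, 0.0236]
ee_rot: [-3.139, -0.016, -3.098]
force: [1.0, -1.4, 1.0]
width: 0.0006
t 9.93 p [ 0.4956 -0.1835  0.0236] L [-0.1258 -0.3481] rpy [-179.8305   -0.9274 -177.5271] F [ 1.0444 -1.3848  1.0032] w 0.0006
-.09,-.35,.027 cm [ 3.5848 -0.0265  0.3421]
-.082,-.35,.027 cm [4.384  0.0098 0.3421]
turn [ 0.2104 -0.919   0.1257]
```

```bash
python3 -m inch '0 1.5 0 0.4 0.2 -0.9 0.1;0 2.7 0 0.4 0.2 -0.9 0.1;0 3.4 0 0.4 0.2 -0.9 0.1;0 3.9 0 0.4 0.2 -0.9 0.1;0 4.2 0 0.4 0.2 -0.9 0.1;0 4.3 0 0.4 0.2 -0.9 0.1'; python3 go.py
```

```text
t: 10.68
eef_pos: [0.5383, -0.1835, 0.0279]
ee_rot: [-3.141, -0.001, -3.097]
force: [-4.6, 0.6, 3.7]
width: 0.0005
t 10.68 p [ 0.5383 -0.1835  0.0279] L [-0.0831 -0.3501] rpy [-179.9892   -0.0384 -177.4291] F [-4.5872  0.5974  3.6903] w 0.0005
turn [ 0.0125 -0.0378  0.0291]
```

```bash
python3 -m inch '0 0.2 0 0 0 0 0;0 0.2 0 0 0 0 0;0 -3 -1 0 0 0 0;0 -4 -6.5 0 0 0 0;0 -3.5 -12.7 0 0 0 0;0 0 -13.5 0 0 0 0;0 5 -12.9 0 0 0 0;0 5 -12.9 0 0 0 0'; python3 go.py -.03,-.46,.028 -.03,-.40,.028 -.03,-.39,.028
python3 - <<'E'
from geo import *
f=grab_frame('top');save(f,'t5.png')
for x in regions_of('top','board_mid')[:2]:
    print(x['p'],x['bbox'],[L(onz(f,p,.048)) for p in [(x['bbox'][2],x['bbox'][1]),(x['bbox'][2],x['bbox'][3]),x['bbox'][:2]]])
im=np.array(f['pixels'])[:,:,::-1]
cv2.imwrite('pics/crop5.png',cv2.resize(im[150:290,220:450],None,fx=3.4,fy=3.4,interpolation=cv2.INTER_CUBIC))
E
```

```text
t: 11.68
eef_pos: [0.5922, -0.3127, 0.0274]
ee_rot: [-3.14, 0.002, -3.095]
force: [-0.2, 0.1, -0.5]
width: 0.0006
t 11.68 p [ 0.5922 -0.3127  0.0274] L [-0.0352 -0.4816] rpy [-179.9269    0.1172 -177.3584] F [-0.2201  0.0955 -0.484 ] w 0.0006
-.03,-.46,.028 cm [0.4176 2.1796 0.0595]
-.03,-.40,.028 cm [0.1454 8.1734 0.0595]
-.03,-.39,.028 cm [0.1    9.1724 0.0595]
turn [ 0.0677  0.1204 -0.0416]
0.64 [269.2, 192.9, 433.4, 224.9] [array([-0.015 , -0.4431]), array([-0.0902, -0.4378]), array([ 0.008 , -0.0584])]
```

View pics/crop5.png

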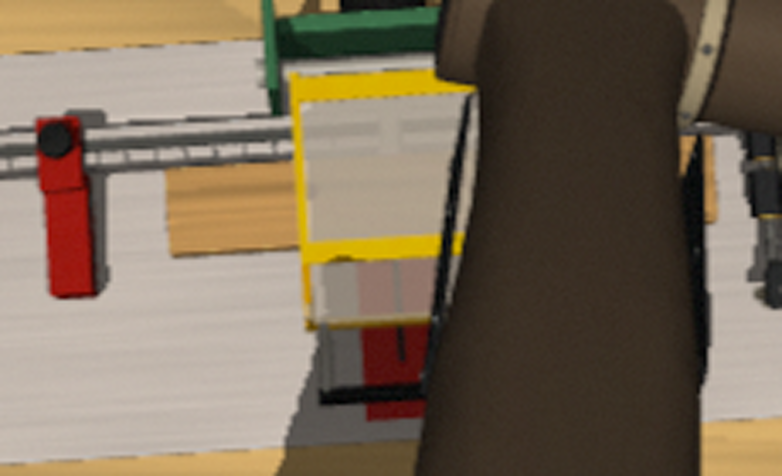

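Batten flush along the fence (front edge at crop (172,256), parallel). Pushing its end to the stop.

```bash
python3 -m inch '0 0.5 2 0 0 0 0;0 0.4 3.5 0 0 0 0;0 0.3 5 0 0 0 0;0 0.3 6.3 0 0 0 0;0 0.2 7.3 0 0 0 0;0 0.2 8.1 0 0 0 0;0 0.1 8.7 0 0 0 0;0 0.1 9 0 0 0 0;0 0.1 9 0 0 0 0'; python3 go.py
```

```text
t: 12.9
eef_pos: [0.5901, -0.2233, 0.0274]
ee_rot: [-3.14, -0.0, -3.096]
force: [1.1, -7.6, 0.7]
width: 0.0006
t 12.9 p [ 0.5901 -0.2233  0.0274] L [-0.0332 -0.3922] rpy [-179.9294   -0.0053 -177.4016] F [ 1.0912 -7.5899  0.7108] w 0.0006
turn [ 0.0707 -0.0021  0.0016]
```

```bash
python3 -m inch '0 0 0.2 0 0 0 0;0 0 0.3 0 0 0 0;0 0 0.3 0 0 0 0'; python3 go.py;  python3 -m inch '0 0 -2 0 0 0 0;0 -4 -4 0 0 0 0;0 -8 -3.5 0 0 0 0;0 -8.5 0 0 0 0 0;0 -8.5 3.5 0 0 0 0;0 -8.5 3.5 0 0 0 0'; python3 go.py -.09,-.345,.028 -.08,-.345,.028
```

```text
t: 13.28
eef_pos: [0.5907, -0.2231, 0.0279]
ee_rot: [-3.137, 0.001, -3.096]
force: [1.4, -16.7, -2.3]
width: 0.0008
t 13.28 p [ 0.5907 -0.2231  0.0279] L [-0.0326 -0.3921] rpy [-179.7621    0.0505 -177.4125] F [  1.4296 -16.6539  -2.2922] w 0.0008
turn [0.2354 0.0612 0.0126]
t: 14.02
eef_pos: [0.5057, -0.187, 0.0281]
ee_rot: [-3.138, 0.001, -3.095]
force: [-0.4, -0.2, 0.8]
width: -0.0
t 14.03 p [ 0.5057 -0.187   0.0281] L [-0.1159 -0.3521] rpy [-179.7913    0.0646 -177.3222] F [-0.4026 -0.1951  0.8129] w -0.0
-.09,-.345,.028 cm [ 2.5546  0.8235 -0.012 ]
-.08,-.345,.028 cm [ 3.5535  0.8689 -0.012 ]
turn [ 0.2055  0.0742 -0.0777]
```

```bash
python3 -m inch '0 1.5 0.8 0 0.2 0 0;0 2.5 0.8 0 0.2 0 0;0 3.2 0.8 0 0.2 0 0;0 3.5 0.8 0 0.2 0 0;0 3.5 0.8 0 0.2 0 0'; python3 go.py; python3 -m inch '0 -3 0 0 0 0 0;0 -4 0 6 0 0 0;0 -5 0 12 0 0 0;0 -6 0 17.5 0 0 0;0 -6.3 6 17.5 0 0 0;0 -6.5 12 17.5 0 0 0;0 -6.7 18 17.5 0 0 0;0 -6.9 24 17.5 0 0 0;0 -6 26 14 0 0 0;0 -4 26 8 0 0 0;0 -4 26 2 0 0 0;0 -4 26 0 0 0 0';python3 go.py -.09,-.09,.028 -.08,-.09,.028
```

```text
t: 14.65
eef_pos: [0.5405, -0.1792, 0.0279]
ee_rot: [-3.141, 0.001, -3.095]
force: [-0.5, 0.2, -0.9]
width: 0.0003
t 14.65 p [ 0.5405 -0.1792  0.0279] L [-0.0807 -0.3459] rpy [-179.9942    0.0418 -177.3467] F [-0.5145  0.207  -0.8991] w 0.0003
turn [ 0.0039  0.042  -0.0533]
t: 16.15
eef_pos: [0.498, 0.0794, 0.0243]
ee_rot: [-3.139, -0.005, -3.096]
force: [-0.1, -0.1, -0.6]
width: 0.0007
t 16.15 p [0.498  0.0794 0.0243] L [-0.1115 -0.0856] rpy [-179.8561   -0.2738 -177.3857] F [-0.1277 -0.093  -0.5581] w 0.0007
-.09,-.09,.028 cm [ 2.1705 -0.3399  0.3702]
-.08,-.09,.028 cm [ 3.1695 -0.2945  0.3702]
turn [ 0.1562 -0.2669 -0.0147]
```

```bash
python3 -m inch '0 1.2 -0.3 0.4 0 0 0;0 2.2 -0.3 0.4 0 0 0;0 2.8 -0.3 0.4 0 0 0;0 3.1 -0.3 0.4 0 0 0;0 3.3 -0.3 0.4 0 0 0;0 3.3 -0.3 0.4 0 0 0'; python3 go.py;python3 - <<'E'
from geo import *
f=grab_frame('top'); im=np.array(f['pixels'])[:,:,::-1]
cv2.imwrite('pics/crop6.png',cv2.resize(im[160:260,330:430],None,fx=6,fy=6,interpolation=cv2.INTER_CUBIC))
E
```

```text
t: 16.9
eef_pos: [0.5302, 0.0762, 0.0286]
ee_rot: [-3.139, -0.006, -3.096]
force: [-3.5, 0.3, 4.5]
width: 0.0005
t 16.9 p [0.5302 0.0762 0.0286] L [-0.0795 -0.0903] rpy [-179.8514   -0.3299 -177.3979] F [-3.53    0.3091  4.4937] w 0.0005
turn [ 0.1634 -0.3228 -0.0025]
```

View pics/crop6.png

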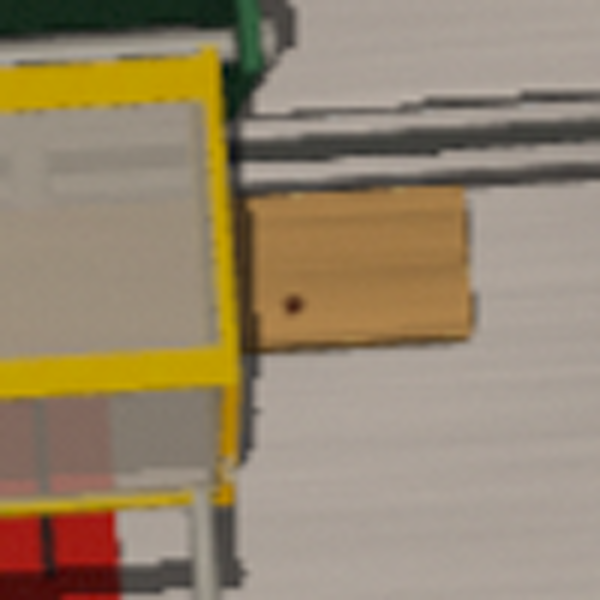

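```bash
python3 -m inch '0 0.2 0 0 0 0 0;0 0.2 0 0 0 0 0'; python3 go.py; python3 -m inch '0 -3 0 0 0 0 0;0 -4 0 6 0 0 0;0 -5 0 12 0 0 0;0 -5 0 17.5 0 0 0;0 -4.5 -6 17.5 0 0 0;0 -4 -12 17.5 0 0 0;0 -3.5 -18 17.5 0 0 0;0 -2.5 -24 17.5 0 0 0;0 -2.2 -25.7 14 0 0 0;0 -2.2 -25.7 8 0 0 0;0 -2.2 -25.7 2 0 0 0;0 -2.2 -25.7 0 0 0 0'; python3 go.py -.078,-.345,.028
```

```text
t: 17.2
eef_pos: [0.5305, 0.0759, 0.0287]
ee_rot: [-3.139, -0.008, -3.096]
force: [-7.9, 1.2, 6.6]
width: 0.0007
t 17.2 p [0.5305 0.0759 0.0287] L [-0.0792 -0.0906] rpy [-179.8279   -0.4646 -177.4046] F [-7.9146  1.2454  6.6089] w 0.0007
turn [ 0.193  -0.4564  0.0039]
t: 18.7
eef_pos: [0.5061, -0.1812, 0.0253]
ee_rot: [-3.139, -0.013, -3.097]
force: [0.2, 0.2, 0.9]
width: 0.0003
t 18.7 p [ 0.5061 -0.1812  0.0253] L [-0.1153 -0.3463] rpy [-179.8552   -0.7475 -177.4546] F [0.242  0.2196 0.8909] w 0.0003
-.078,-.345,.028 cm [3.7176 0.3009 0.2743]
turn [ 0.1782 -0.7402  0.0537]
```

```bash
python3 -m inch '0 1.8 0 0.3 0 -0.7 0;0 2.8 0 0.3 0 -0.7 0;0 3.4 0 0.3 0 -0.7 0;0 3.7 0 0.3 0 -0.7 0;0 3.8 0 0.3 0 -0.7 0;0 3.8 0 0.3 0 -0.7 0'; python3 go.py -.17,-.2125,.2 -.17,-.2125,.1
```

```text
t: 19.45
eef_pos: [0.5428, -0.1812, 0.0287]
ee_rot: [-3.139, -0.002, -3.097]
force: [-5.0, 0.5, 5.1]
width: 0.0006
t 19.45 p [ 0.5428 -0.1812  0.0287] L [-0.0785 -0.348 ] rpy [-179.8354   -0.1327 -177.473 ] F [-5.0037  0.4636  5.1447] w 0.0006
-.17,-.2125,.2 cm [-9.7535 13.1228 17.13  ]
-.17,-.2125,.1 cm [-9.7535 13.1228  7.13  ]
turn [ 0.1704 -0.1252  0.0728]
```

```bash
python3 -m inch '0 -3.5 0 0 0 0 0;0 -5 0 6 0 0 0;0 -7 1 12 0 0 0;0.34 -8.5 5 16 0.3 -6 0;0.34 -9.5 10 16 0.54 -12 0;0.34 -9.6 13.1 13 0.54 -12 0;0.34 -9.6 13.1 13 0.54 -12 0'; python3 go.py -.1655,-.2125,.093;python3 - <<'E'
from geo import *
f=grab_frame('wrist'); save(f,'w1.png')
for x in pinpoint('wrist','hood_handle')[:2]: print(x, L(onz(f,x['location'],.105)))
E
```

```text
t: 20.32
eef_pos: [0.4455, -0.0489, 0.1583]
ee_rot: [-3.139, 0.208, -3.094]
force: [-0.2, -0.5, -0.7]
width: 0.0291
t 20.32 p [ 0.4455 -0.0489  0.1583] L [-0.1697 -0.2114] rpy [-179.8794   11.9073 -177.2912] F [-0.2188 -0.4824 -0.6606] w 0.0291
-.1655,-.2125,.093 cm [ 0.427  -0.0891 -6.5317]
turn [-0.4314 11.9001 -0.0959]
{'location': [348.6, 259.5], 'p': 0.81} [-0.1721 -0.2118]
```

View pics/w1.png

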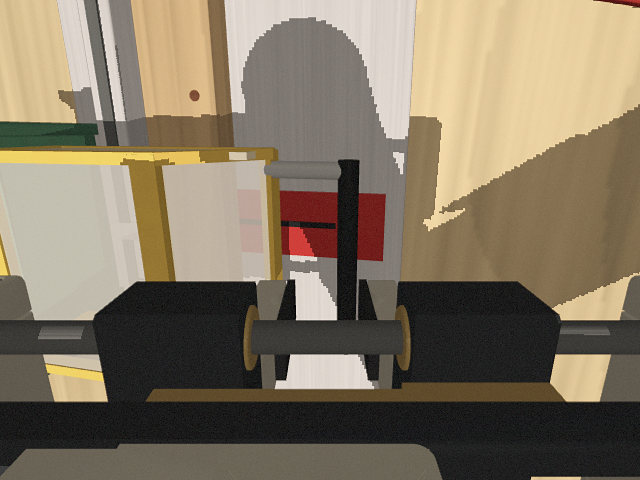

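The wrist view shows the bar at column ~347, between the fingertips (285 and 365). Descend and grip.

```bash
python3 -m inch '0.34 0.1 0 -2.5 0 0 0;0.34 0.2 0 -5 0 0 0;0.34 0.2 0 -6.6 0 0 0;0.34 0.2 0 -6.6 0 0 0'; python3 go.py; python3 -m inch '0 0 0 0 0 0 0;0 0 0 0 0 0 0;0 0 0 0 0 0 0;0 0 0 0 0 0 0;0 0 0 0 0 0 0' 20; python3 go.py
```

```text
t: 20.92
eef_pos: [0.4492, -0.0508, 0.0928]
ee_rot: [-3.138, 0.206, -3.097]
force: [0.7, 0.4, -1.1]
width: 0.0299
t 20.93 p [ 0.4492 -0.0508  0.0928] L [-0.1661 -0.2135] rpy [-179.8003   11.8258 -177.4569] F [ 0.6981  0.4209 -1.088 ] w 0.0299
turn [-0.3318 11.8228  0.0773]
t: 21.55
eef_pos: [0.4473, -0.0516, 0.0925]
ee_rot: [-3.138, 0.204, -3.098]
force: [-7.6, 1.0, 3.5]
width: 0.0108
t 21.55 p [ 0.4473 -0.0516  0.0925] L [-0.1681 -0.2142] rpy [-179.7678   11.6638 -177.5142] F [-7.5998  0.9753  3.5364] w 0.0108
turn [-0.2863 11.6625  0.1374]
```

```bash
python3 -m inch '0 -0.15 0 0.9 0 0 0;0 -0.27 0 1.8 0 0 0;0 -0.35 0 2.7 0 0 0;0 -0.38 0 3.7 0 0 0;0 -0.38 0 4.6 0 0 0;0 -0.33 0 5.5 0 0 0;0 -0.24 0 6.4 0 0 0;0 -0.11 0 7.35 0 0 0;0 0.26 0 9.15 0 0 0;0 0.79 0 10.9 0 0 0;0 0.79 0 10.9 0 0 0' 25; python3 go.py
python3 - <<'E'
from geo import *
f=grab_frame('scene'); im=np.array(f['pixels'])[:,:,::-1]
cv2.imwrite('pics/crop7.png',cv2.resize(im[150:370,200:480],None,fx=2.7,fy=2.7,interpolation=cv2.INTER_CUBIC))
E
```

```text
t: 22.92
eef_pos: [0.4536, -0.0514, 0.2018]
ee_rot: [-3.139, 0.201, -3.099]
force: [-12.3, 5.2, -1.5]
width: 0.0109
t 22.93 p [ 0.4536 -0.0514  0.2018] L [-0.1618 -0.2143] rpy [-179.8334   11.4928 -177.5864] F [-12.2576   5.2143  -1.4601] w 0.0109
turn [-0.3368 11.4891  0.2025]
```

View pics/crop7.png

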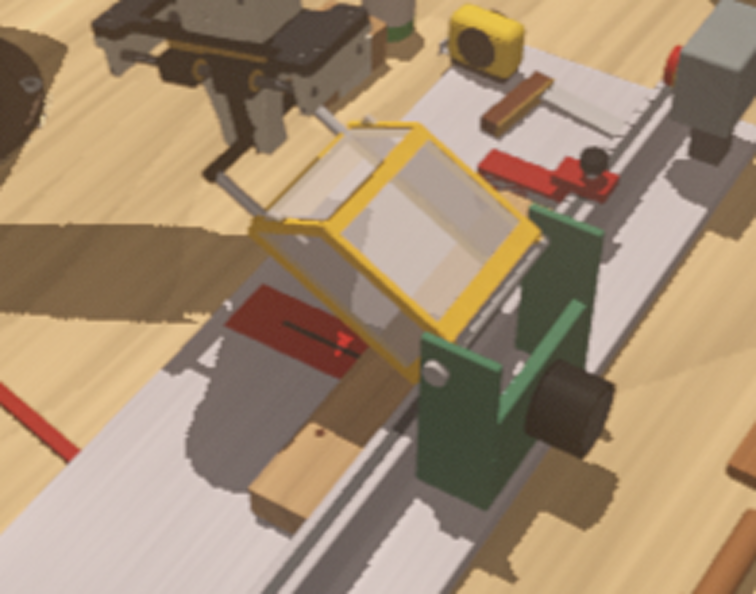

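The hood is up about 30°, bar pinched, batten still flush in its corner. Continue to 60°.

```bash
python3 -m inch '0 0.2 0 0.87 0 0 0;0 0.55 0.03 1.72 0 0 0;0 0.95 0.05 2.55 0 0 0;0 1.38 0.07 3.37 0 0 0;0 1.85 0.1 4.16 0 0 0;0 2.35 0.12 4.94 0 0 0;0 2.88 0.15 5.69 0 0 0;0 3.45 0.17 6.43 0 0 0;0 4.05 0.2 7.13 0 0 0;0 4.7 0.23 7.81 0 0 0;0 5.35 0.26 8.46 0 0 0;0 6 0.28 9.08 0 0 0'; python3 -m inch '0 0 0 0 0 0 0;0 0 0 0 0 0 0;0 0 0 0 0 0 0;0 0 0 0 0 0 0'; python3 go.py
python3 - <<'E'
from geo import *
s=telemetry.get_state();p=np.array(s['eef_pos']);l=L(p); hx=-.170+.208
bx=l[0]-.0025;bz=p[2]+.0117
print('angle',np.degrees(np.arctan2(bz-.145,hx-bx))+10.9,'r',np.hypot(bz-.145,hx-bx))
f=grab_frame('scene'); im=np.array(f['pixels'])[:,:,::-1]
cv2.imwrite('pics/crop8.png',cv2.resize(im[150:370,200:480],None,fx=2.7,fy=2.7,interpolation=cv2.INTER_CUBIC))
E
```

```text
t: 24.48
eef_pos: [0.5126, -0.0488, 0.2935]
ee_rot: [-3.139, 0.199, -3.099]
force: [-8.1, 4.1, 6.1]
width: 0.011
t: 24.98
eef_pos: [0.5124, -0.0488, 0.2934]
ee_rot: [-3.139, 0.199, -3.099]
force: [-2.9, 2.4, -0.2]
width: 0.0109
t 24.98 p [ 0.5124 -0.0488  0.2934] L [-0.1029 -0.2144] rpy [-179.8254   11.4019 -177.5774] F [-2.8509  2.4167 -0.1634] w 0.0109
turn [-0.3257 11.3986  0.1942]
angle 59.045134184121416 r 0.21497019647948318
```

View pics/crop8.png

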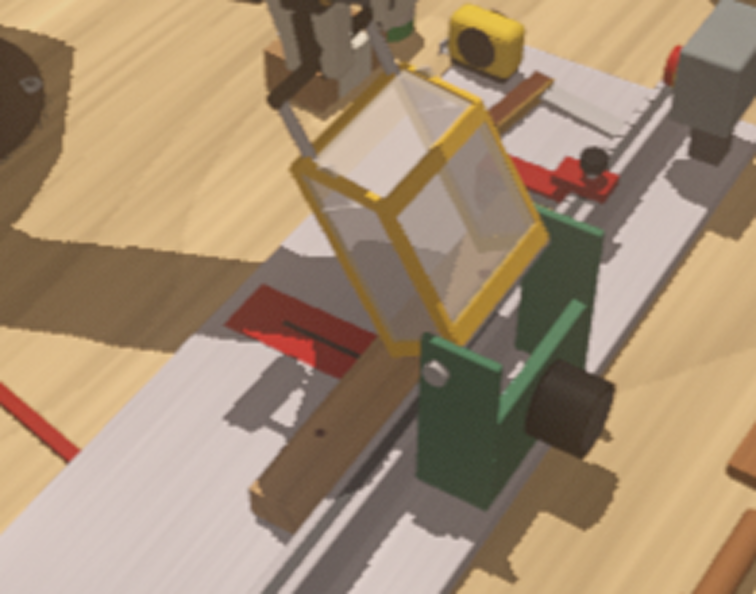

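Run:
```python
from geo import *
f=grab_frame('top')
print('right end (earlier px)',L(onz(f,(330+470/6,160+187/6),.048)),L(onz(f,(330+472/6,160+340/6),.048)))
print(telemetry.get_state()['width'],telemetry.get_state()['force'])
arm.job_done()
```

```text
right end (earlier px) [-0.0074 -0.3848] [-0.0675 -0.3815]
0.01088174729648559 [-3.8235  2.1069  0.4313]
the job is handed in; nothing more can be done
```

I pushed the batten against the fence and then the stop with the hood down. Then I gripped the handle bar, raised the hood to about 59° and handed the job in still holding it. I can't see the verdict.

- **Batten against the fence:** the last presses met firm contact near both ends, at finger positions 0.8 mm apart over about 26 cm, so about 0.2° from my estimated saw angle.
- **Batten against the stop:** pressing the end up to 17 N moved it no further, which shows it had bottomed out. I didn't look directly at the joint between batten and stop.
- **Disagreement:** an image reading of the batten's right end, taken before the last press, was about 5 mm off the ideal spot across the fence and 2–5 mm off along it. My earlier saw measurements had errors of that size, so I relied on the contact forces. The gaps under 2.5 mm are therefore not confirmed by camera.
- **Hood:** 59° was worked out from the gripper pose, not measured on the hood. The fingers were still closed on the bar, with a reading of 10.9 mm.
- **Force check:** the arm's force sensor read only a few newtons, mostly sideways. It gives no clear reading of the hood's weight.
- **Loose things:** no move was made near them, and those visible in the last picture looked unmoved. I didn't measure their positions again.

The clock stood at about 25 s of the 72 s.

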